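Index the bowl to its next division

ROBOT

A 7-joint arm with a two-finger parallel gripper is mounted at the origin on the work surface. World frame = base frame: x ahead of the robot, y to its left, z up, the work surface at z = 0. Lengths are in m, angles in rad, forces in N, time in s.
With the tool pointing down it reaches from about 0.425 to 0.825 m from the base axis. Payload 3.6 kg.
Tool frame: the origin (TCP) lies at the very end of the fingers, on their centre line; the grasp point (between the pads) lies 19 mm behind it; z points along the fingers, x is the direction in which the jaws open and shut, and the axes are right-handed (so a half turn about z gives the same grasp; the last joint's range is limited). The gripper opens to 85 mm and grips with 20 to 120 N. Pads are 22 mm wide; open, the fingers measure 114 mm over their backs; the gripper's body (76 mm by 85 mm) begins 54 mm behind the grasp point. The pads swing forward as they close: fully open they stand 13 mm farther back than shut.
Start: joints at [-1.278, 0.615, -0.013, 1.423, 0.008, 1.103, -0.04], TCP at [0.204, 0.617, 0.231] pointing down, gripper open.
Joint ranges: [-3.12, 3.12], [-0.3, 2.06], [-1.34, 1.32], [0.26, 2.42], [-1.36, 4.5], [0.01, 1.98], [-2.84, 2.84]. Speed limits (rad/s): [2.79, 2.79, 3.14, 3.14, 3.14, 3.14, 3.14].

INTERFACE

Orientations are given as a unit quaternion [x, y, z, w].
In Python, from bench import read_state, read_camera, job_done gives the robot as it stands. The module is installed in compiled form; this text tells all that it offers.
- The arm moves only by the shell command python3 -m jog 'ROWS' [OPENING]. ROWS is a JSON object of lists of equal length, an entry for each row: "translation": the shift along the tool's x, y, z in m, a list of three; "yaw": the turn about the tool's z in degrees. A call has 1 to 8 rows; each row shifts and turns the pose as measured when the row begins, along the tool's axes as they then stand; what a row does not reach is not made up. A row lasts 1/12 s, in which the tool goes at most 41.7 mm and 7.16 degrees, less where a joint would pass 70% of its speed; a pose out of reach is approached as far as the arm can. A call is refused whole if a number of a shift passes 0.0417 or a number of a turn 7.16, either way. A call with a gripper value outside its range is refused whole. OPENING is the closure, from -1 (fully open) to 1 (shut), so that 0 is half open, set as the call begins (- or left out, the last holds). The fingers move at their own pace and stop on an object; the grip force is fixed at half the most. Time passes only in rows, so rows that do not move let the fingers close. It gives the time, the measured TCP pose, the force and the opening at its end, in the units of the state.
- read_state(): the state, without advancing time (a new reading comes with each control period).
- read_camera(name): name is "scene" or "top" or "wrist"; returns a dict with "image" (400x640x3 uint8, blue, green, red), "K" (3x3 intrinsics, pixels), "xyz" and "rotation" of the camera in the world. Camera axes: x right, y down, z forward; pixel columns grow to the right and rows downward; lengths in m; the calibration is good to about 2 mm. A picture is of the moment at which its call begins. There is no depth.
- job_done(): hands the job in, once; it reports no verdict.
The state is a dict: "time_s": time; "qpos": joint angles; "joint_vel": joint speeds; "joint_efforts": joint torques, N m; "position": TCP position; "tool_rot": TCP orientation; "force": force on the tool from outside, world axes, zero at the start; "wrist_torque": the same for the moment, N m; "finger_gap": opening from 0.0 (shut) to 1.0 (fully open).
Only numpy, scipy, OpenCV 4.12 (cv2) and the standard library are available. Lean on these libraries where they do the work, as an engineer would, in place of code of your own. Each camera call takes 0.05 s, during which the arm holds its last target. There are 200 camera calls.

TASK

Bring the turned bowl on the indexing stand round to its next division. With a fingertip press the red-capped indexing plunger in until it snaps over and its pin rides on the index plate, then push the plate's upright black handle anticlockwise (seen from above) until the pin drops home in the next hole, and leave the stand locked there. Pick nothing up: the bowl stays seated in its chuck, and the other things on the bench stay where they are.

Things in the scene. Friction and masses are not known exactly. Their poses are not given: they have to be found in the camera images.
- indexer: Indexing stand, dark green cast base bolted to the bench (it cannot move), a round flange 244 mm across and, on its +y side, a bracket whose arm reaches in over the plate at 100 to 122 mm height. Origin: on the bench, on the plate's vertical turning axis. z up; the plunger stands 105 mm from the axis along +y.
- index_plate (a joint): Angle of the index plate, rad, growing anticlockwise from above: a steel disc 250 mm across, top 75 mm above the bench. Eight 11 mm holes on a 105 mm radius; one is under the plunger at 0, 0.785, 1.571.. It starts between 0 and 0.785, so 0.785 is next. Light drag (2 to 5 N at the handle), stays where left. With the pin home it is locked, with 0.015 rad of play either way.
- plate_centre (a point): Point on the plate's turning axis at the height of its top face (75 mm above the bench).
- handle (a point): Middle of the black grip of the plate's upright handle. It is round, 26 mm across at most, and stands 105 mm from the axis; the grip runs from 12 to 72 mm above the plate's top, this point lies 42 mm above it. It is fixed on the plate and moves round with it.
- plunger (a joint): How far the indexing plunger is pressed in, m, straight down. 0: out, parked by a spring detent (about 5 N pushes it off). Once pressed past 0.005 its own spring snaps it on down. About 0.012: the pin rides on the plate between two holes. 0.020: home, the pin 8 mm deep in a hole. It cannot be pressed lower than the plate or hole allows.
- plunger_top (a point): Centre of the top of the plunger's red mushroom cap, 33 mm across; 181 mm above the bench when out, 161 mm when home. The cap alone stands above the bracket and its steel bush (138 mm high).
- bowl: Pale turned wooden bowl, 124 mm across the rim and 60 mm high, loose, its foot (60 mm across) standing in a shallow wooden jam chuck (92 mm across) at the middle of the plate. Origin: centre of its underside, 81 mm above the bench; its rim is 141 mm above the bench.
- glue: White glue bottle with a black nozzle, 38 mm across, 108 mm high, standing beside the stand's bracket. Origin: centre of its underside.
- chuck_key: Steel T-handled chuck key lying on the bench, about 95 mm long, T bar 113 mm, 13 mm high. Origin: near the T, on the bench.
- cork_block: Cork sanding block, 85 x 55 x 26 mm, lying on the bench. Origin: centre of its underside.
- wax_tin: Round wax tin with a brass lid, 83 mm across, 42 mm high. Origin: centre of its underside.
- blank: Square wooden blank standing on end, 55 x 55 x 110 mm. Origin: centre of its underside.
- pepper_mill: Dark turned pepper mill, 54 mm across its foot, 128 mm high, standing. Origin: centre of its underside.
- gouge: Turning gouge lying on the bench along its own x, wooden handle (225 mm) to -x, steel to +x, about 385 mm long, 30 mm thick. Origin: on the bench, 25 mm behind the ferrule end.
Mind the look-alikes: they are no part of the job. What is shaped like the bowl but blue is not meant.

How it is judged:
By the outcome, as a careful person would: the job done as asked, in the order asked, and still so for the second after the job is handed in, with the robot touching nothing.
It also fails if it takes over 64 s, if anything falls off the work surface, if the arm or the gripper's body presses on something with over 40 N, if the wrist force passes 120 N, or if a joint passes its speed limit or range.

## Working session

There is one attempt and no reset: what is moved stays moved. The work goes in short steps, Python scripts to look and compute and a shell command to move; the robot and the scene stay as the last step left them, time stands still between calls to the robot, and variables do not carry over. Pictures are saved under pics/ and viewed, about 8 in all and at most 12, crops included, and the job is handed in when it is done.

```bash
mkdir -p pics
python3 - <<'E'
from bench import *
import cv2
s=read_state();print({k:s[k] for k in('time_s','position','tool_rot','force','finger_gap')})
for n in('scene','top'):
    c=read_camera(n);cv2.imwrite(f'pics/{n}1.png',c['image']);print(n,c['K'],c['xyz'],c['rotation'])
E
```

```text
{'time_s': 0.0, 'position': array([0.20344673, 0.61652295, 0.23013586]), 'tool_rot': array([ 8.10358289e-01,  5.85933232e-01, -1.05878613e-03,  7.55155397e-04]), 'force': array([-0.11439718,  0.01867313,  0.12178068]), 'finger_gap': 0.9985255962876943}
scene [[362.89250337   0.         318.73887369]
 [  0.         362.89250337 195.43971357]
 [  0.           0.           1.        ]] [1.4300223  0.07539702 0.70064821] [ 0.59590377  0.64659664 -0.35351015 -0.31912703]
top [[518.32277464   0.         318.91685588]
 [  0.         518.32277464 205.15905832]
 [  0.           0.           1.        ]] [ 0.32361935 -0.00755215  1.89112788] [-0.70004077  0.71089919 -0.05041164  0.04498815]
```

View pics/scene1.png

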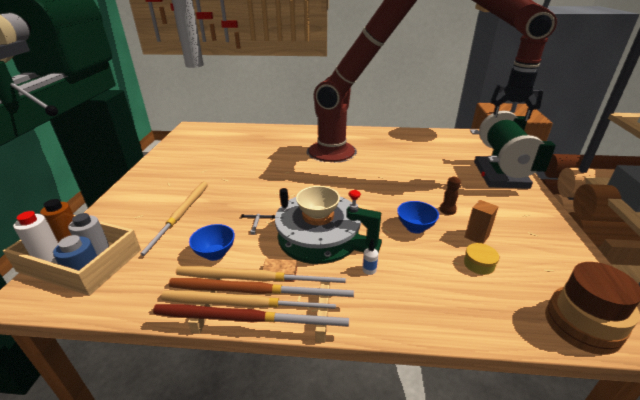

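View pics/top1.png

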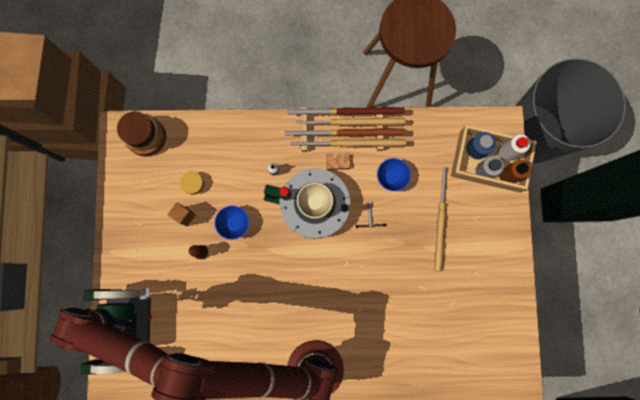

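The scene view shows the red plunger cap at about (355,195), the black handle at (284,198) and the bowl at (318,205). In the top view they are at (284,192), (345,208) and (315,202). I'll triangulate these.

```bash
cat > h.py <<'E'
import numpy as np,cv2
from scipy.spatial.transform import Rotation as R
def ray(c,p):
    d=R.from_quat(c['rotation']).as_matrix()@np.linalg.inv(c['K'])@[p[0],p[1],1.]
    return np.array(c['xyz']),d/np.linalg.norm(d)
def plane(c,p,z):
    o,d=ray(c,p);return o+d*(z-o[2])/d[2]
def tri(c1,p1,c2,p2):
    o,d=ray(c1,p1);q,e=ray(c2,p2)
    t=np.linalg.lstsq(np.c_[d,-e],q-o,rcond=None)[0]
    a,b=o+d*t[0],q+e*t[1];return (a+b)/2,np.linalg.norm(a-b)
def blobs(im,kind,box):
    x0,y0,x1,y1=box;h=cv2.cvtColor(im,cv2.COLOR_BGR2HSV);H,S,V=[h[...,i].astype(int) for i in range(3)]
    m={'red':((H<8)|(H>172))&(S>170)&(V>110),'black':(V<45),'bowl':(H>12)&(H<32)&(S<130)&(V>110)}[kind]
    k=np.zeros(m.shape,np.uint8);k[y0:y1,x0:x1]=m[y0:y1,x0:x1]
    n,_,st,ce=cv2.connectedComponentsWithStats(k)
    return sorted([(int(st[i,4]),st[i,:4].tolist(),ce[i].round(2)) for i in range(1,n) if st[i,4]>5],key=lambda a:-a[0])[:3]
E
python3 - <<'E'
from bench import *
from h import *
S=read_camera('scene');T=read_camera('top')
for k,bs,bt in(('red',(340,180,370,212),(270,180,295,205)),('black',(272,180,294,212),(335,198,356,218)),('bowl',(290,180,345,228),(290,178,340,228))):
    print(k);[print(' S',b) for b in blobs(S['image'],k,bs)];[print(' T',b) for b in blobs(T['image'],k,bt)]
a=cv2.resize(S['image'][170:270,250:400],None,fx=4,fy=4,interpolation=2);b=cv2.resize(T['image'][160:245,255:375],None,fx=5,fy=4.7,interpolation=2)
cv2.imwrite('pics/crop1.png',np.vstack([cv2.resize(a,(450,300)),cv2.resize(b,(450,300))]))
E
```

```text
red
 S (70, [349, 190, 12, 8], array([354.51, 193.34]))
 T (67, [279, 187, 10, 9], array([283.67, 191.06]))
black
 S (109, [280, 189, 8, 19], array([283.77, 197.65]))
 T (36, [341, 204, 7, 7], array([344.11, 207.31]))
bowl
 S (1126, [290, 183, 55, 28], array([316.18, 196.75]))
 T (1056, [290, 178, 43, 41], array([314.48, 196.69]))
 T (154, [290, 211, 24, 17], array([297.82, 220.92]))
 T (83, [327, 216, 13, 12], array([332.77, 222.35]))
```

View pics/crop1.png

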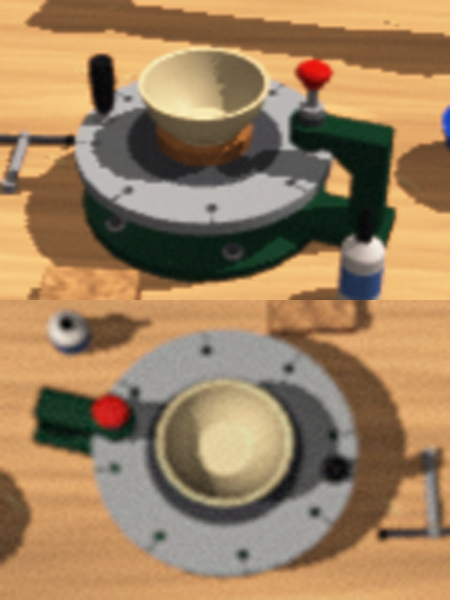

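The crop shows the red cap, the black handle and the plate with its holes clearly, with the handle nearly opposite the plunger and the glue bottle beyond the bracket. Now for the positions.

Run:
```python
from bench import *
from h import *
S=read_camera('scene');T=read_camera('top')
cap,e=tri(S,(354.5,192.8),T,(283.9,191));print('cap',cap,e)
print('cap plane .175',plane(S,(354.5,193.3),.175),plane(T,(283.9,191.2),.175))
h,e=tri(S,(283.7,198),T,(344.2,207.3));print('handle',h,e)
print('h top z.147 T',plane(T,(344.1,207.3),.14),'S .117',plane(S,(283.7,198.2),.117))
# plate: grey mask in top, fit circle on z=.075
im=T['image'];hs=cv2.cvtColor(im,cv2.COLOR_BGR2HSV)
m=((hs[...,1]<45)&(hs[...,2]>60)).astype(np.uint8);k=np.zeros_like(m);k[162:245,270:358]=m[162:245,270:358]
c=max(cv2.findContours(k,0,1)[0],key=cv2.contourArea)
hull=cv2.convexHull(c)[:,0].astype(float);P=np.array([plane(T,p,.075)[:2] for p in hull])
ce,r=cv2.minEnclosingCircle(P.astype(np.float32));print('plate',ce,r)
A=np.c_[2*P,np.ones(len(P))];s=np.linalg.lstsq(A,(P**2).sum(1),rcond=None)[0];print('fit',s[:2],np.sqrt(s[2]+s[0]**2+s[1]**2))
ce=s[:2];f=lambda p:(np.linalg.norm(p[:2]-ce),np.arctan2(*(p[:2]-ce)[::-1]))
print('cap r,ang',f(cap),'handle',f(h))
print('rim T',plane(T,(315.9,200.8),.141))
# holes
for u,v in((206,351),(289,368),(115,468),(160,536),(243,554),(315,512)):
    p=plane(T,(255+u/3.75,160+(v-300)/3.53),.075);print('hole',f(p))
s=read_state();print(s['time_s'])
```

```text
cap [0.60644223 0.09498607 0.17408116] 0.0018188354586576093
cap plane .175 [0.61026501 0.09586988 0.175     ] [0.60561383 0.09402532 0.175     ]
handle [ 0.55595113 -0.10940188  0.11412599] 0.0021493219144024796
h top z.147 T [ 0.55274834 -0.10862567  0.14      ] S .117 [ 0.56123661 -0.10724112  0.117     ]
plate (0.5793153047561646, -0.006942467764019966) 0.12587516009807587
fit [ 0.5793868 -0.0084168] 0.1237727729320748
cap r,ang (np.float64(0.10688381592938308), np.float64(1.3148827056784866)) handle (np.float64(0.10366878090850887), np.float64(-1.7988303635688578))
rim T [ 0.57641825 -0.01284447  0.141     ]
hole (np.float64(0.10290405021935328), np.float64(0.14834220701415884))
hole (np.float64(0.10456192516365759), np.float64(-0.6509037457219108))
hole (np.float64(0.10377349313268823), np.float64(1.7264091306842277))
hole (np.float64(0.10454325615822123), np.float64(2.5203239409708305))
hole (np.float64(0.10548171777064304), np.float64(-2.983021210786525))
hole (np.float64(0.10589167577095668), np.float64(-2.2102004224948906))
0.3
```

Hole phase gives a plate angle of about 0.41 rad, so about 0.38 rad (≈40 mm at the handle) remains. I'll close the fingers, square up the tool and move over the cap.

```bash
python3 -m jog '{"translation":[[0,0,0],[0,0,0],[0,0,0],[0,0,0]],"yaw":[-6.0,-6.0,-6.0,0]}' 1
python3 -m jog '{"translation":[[-0.031,0.024,0],[-0.031,0.024,0],[-0.031,0.024,0],[-0.031,0.024,0],[-0.031,0.024,0],[-0.031,0.024,0],[-0.031,0.024,0],[-0.031,0.024,0]],"yaw":[0,0,0,0,0,0,0,0]}'
```

```text
time_s: 0.63
position: [0.2034, 0.6167, 0.2303]
tool_rot: [0.704, 0.71, -0.001, 0.001]
force: [0.0, 0.3, 0.3]
finger_gap: 0.452
time_s: 1.3
position: [0.3931, 0.3713, 0.2271]
tool_rot: [0.703, 0.711, -0.0, -0.006]
force: [0.4, 0.5, -0.2]
finger_gap: -0.0
```

```bash
python3 -m jog '{"translation":[[-0.032,0.025,0],[-0.032,0.025,0],[-0.032,0.025,0],[-0.032,0.025,0],[-0.032,0.025,0],[-0.032,0.025,0],[-0.032,0.025,0],[-0.032,0.025,0]],"yaw":[0,0,0,0,0,0,0,0]}'
python3 -m jog '{"translation":[[-0.02,0.01,0],[0,0,0],[0,0,0]],"yaw":[0,0,0]}'
python3 - <<'E'
from bench import *
from h import *
c=read_camera('wrist');cv2.imwrite('pics/w1.png',c['image']);print(c['xyz'],c['rotation'],blobs(c['image'],'red',(0,0,640,400)))
for b in blobs(c['image'],'red',(0,0,640,400)):print(plane(c,b[2],.178))
E
```

```text
time_s: 1.97
position: [0.597, 0.1074, 0.2256]
tool_rot: [0.712, 0.702, 0.002, -0.005]
force: [1.0, 0.8, -0.0]
finger_gap: -0.001
time_s: 2.22
position: [0.6128, 0.0718, 0.2246]
tool_rot: [0.722, 0.692, 0.001, -0.001]
force: [-0.1, 1.3, -0.8]
finger_gap: -0.002
[0.53041462 0.0726899  0.36729304] [0.71230446 0.68297012 0.11325482 0.11553144] [(1300, [328, 194, 42, 41], array([348.83, 213.65]))]
[0.60693073 0.09357591 0.178     ]
```

View pics/w1.png

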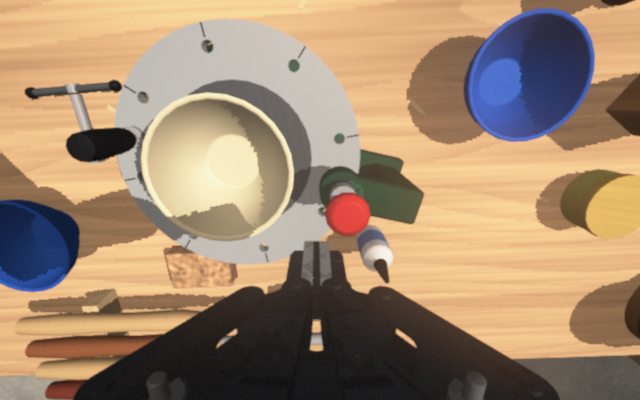

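The wrist view shows the red cap at (349,214), giving (0.607, 0.094), which agrees with the other two views. The fingertips are at about (317,245), and the handle is upper left at (100,145). I'll centre over the cap and go down.

```bash
python3 -m jog '{"translation":[[0.022,-0.007,0],[0,0,0],[0,0,0]],"yaw":[-2.4,0,0]}'
python3 -m jog '{"translation":[[0,0,0.012],[0,0,0.012],[0,0,0.006],[0,0,0]],"yaw":[0,0,0,0]}'
```

```text
time_s: 2.52
position: [0.6044, 0.098, 0.2247]
tool_rot: [0.706, 0.708, 0.001, -0.002]
force: [0.2, -0.2, 0.1]
finger_gap: -0.002
time_s: 2.85
position: [0.602, 0.1076, 0.1954]
tool_rot: [0.703, 0.712, 0.003, -0.003]
force: [0.1, -0.3, -0.3]
finger_gap: -0.003
```

```bash
python3 -m jog '{"translation":[[-0.012,0.004,0],[0,0,0],[0,0,0],[0,0,0]],"yaw":[0,0,0,0]}'
python3 -m jog '{"translation":[[0,0,0],[0,0,0]],"yaw":[0,0]}'
```

```text
time_s: 3.18
position: [0.6067, 0.0958, 0.1968]
tool_rot: [0.702, 0.712, 0.004, -0.003]
force: [0.5, 0.4, 0.2]
finger_gap: -0.001
time_s: 3.35
position: [0.6072, 0.0954, 0.1976]
tool_rot: [0.702, 0.712, 0.005, -0.003]
force: [-0.4, 0.1, 0.0]
finger_gap: -0.002
```

```bash
python3 -m jog '{"translation":[[0,0,0.005],[0,0,0.005],[0,0,0.005],[0,0,0.003]],"yaw":[0,0,0,0]}'
python3 -m jog '{"translation":[[0,0,0.004],[0,0,0.004],[0,0,0]],"yaw":[0,0,0]}'
```

```text
time_s: 3.68
position: [0.6082, 0.0958, 0.1797]
tool_rot: [0.702, 0.712, 0.006, -0.002]
force: [-1.5, -0.1, 5.7]
finger_gap: 0.002
time_s: 3.93
position: [0.6074, 0.0959, 0.1695]
tool_rot: [0.702, 0.712, 0.005, -0.003]
force: [-0.7, 0.5, 0.3]
finger_gap: -0.002
```

```bash
python3 -m jog '{"translation":[[0,0,-0.015],[0,0,-0.02],[0,0,-0.02],[0,0,0],[0,0,0]],"yaw":[0,0,0,0,0]}'
python3 - <<'E'
from bench import *
from h import *
S=read_camera('scene');T=read_camera('top');W=read_camera('wrist')
for c,z in((S,.166),(W,.166)):
    for b in blobs(c['image'],'red',(340,180,370,215) if c is S else (0,0,640,400)):print(b,plane(c,b[2],z))
a=cv2.resize(S['image'][170:250,260:400],(700,400),interpolation=2)
cv2.imwrite('pics/s2.png',a)
E
```

```text
time_s: 4.35
position: [0.6055, 0.0954, 0.2225]
tool_rot: [0.702, 0.712, 0.002, -0.005]
force: [-0.8, -0.8, -0.8]
finger_gap: 0.003
(70, [349, 194, 11, 8], array([354.24, 197.21])) [0.61562173 0.09560408 0.166     ]
(1163, [296, 201, 40, 38], array([315.61, 219.18])) [0.60673733 0.09370337 0.166     ]
```

View pics/s2.png

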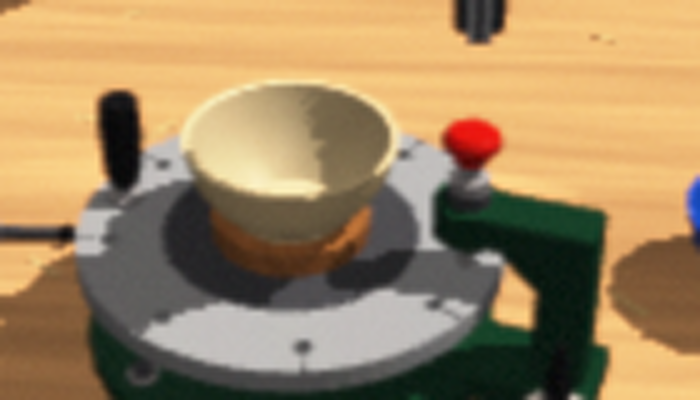

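The cap has dropped about 4 px (≈12 mm) and now sits just above the bush, so the pin is riding on the plate. Next I'll go behind (−x side of) the handle.

```bash
python3 -m jog '{"translation":[[-0.032,-0.016,0],[-0.032,-0.016,0],[-0.032,-0.016,0],[-0.032,-0.016,0],[-0.032,-0.016,0],[-0.025,-0.012,0],[0,0,0],[0,0,0]],"yaw":[0,0,0,0,0,0,0,0]}'
python3 -m jog '{"translation":[[0,0,0],[0,0,0]],"yaw":[0,0]}'
python3 - <<'E'
from bench import *
from h import *
c=read_camera('wrist');cv2.imwrite('pics/w2.png',c['image'])
for b in blobs(c['image'],'black',(0,0,640,230)):print(b,plane(c,b[2],.117))
E
```

```text
time_s: 5.17
position: [0.5082, -0.0952, 0.2104]
tool_rot: [0.7, 0.714, -0.002, -0.012]
force: [-0.1, 0.6, 0.4]
finger_gap: -0.001
time_s: 5.33
position: [0.5077, -0.0948, 0.2093]
tool_rot: [0.7, 0.714, -0.003, -0.013]
force: [0.4, -0.2, -0.8]
finger_gap: -0.003
```

View pics/w2.png

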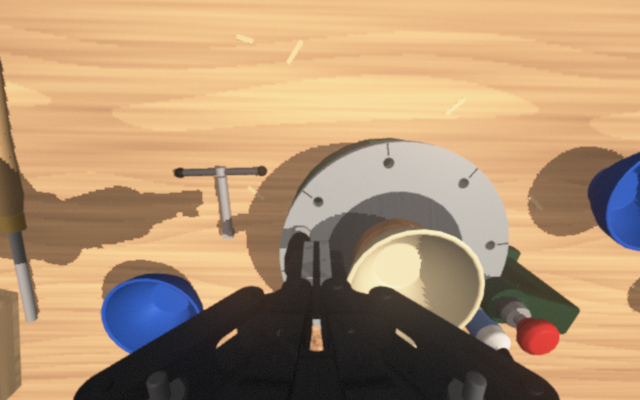

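The handle is partly hidden behind the fingers at about (300,238), and the chuck key is well clear. I'll shift to y = −0.111 and descend.

```bash
python3 -m jog '{"translation":[[-0.016,-0.002,0.0],[0,0,0.02],[0,0,0.02],[0,0,0.02],[0,0,0.02],[0,0,0.015],[0,0,0],[0,0,0]],"yaw":[0,0,0,0,0,0,0,0]}'
python3 -m jog '{"translation":[[0,0,0],[0,0,0]],"yaw":[0,0]}'
```

```text
time_s: 6.05
position: [0.5125, -0.0964, 0.1111]
tool_rot: [0.692, 0.722, 0.002, -0.012]
force: [0.1, 0.4, 0.3]
finger_gap: -0.001
time_s: 6.22
position: [0.5139, -0.0947, 0.112]
tool_rot: [0.691, 0.723, 0.003, -0.011]
force: [0.1, -0.2, -0.6]
finger_gap: -0.001
```

```bash
python3 -m jog '{"translation":[[-0.017,-0.002,0.002],[0,0,0],[0,0,0],[0,0,0]],"yaw":[2.6,0,0,0]}'
python3 -m jog '{"translation":[[0,0,0],[0,0,0]],"yaw":[0,0]}'
```

```text
time_s: 6.55
position: [0.515, -0.1135, 0.1128]
tool_rot: [0.708, 0.706, 0.005, -0.008]
force: [-0.1, -0.4, -1.0]
finger_gap: -0.002
time_s: 6.72
position: [0.5153, -0.1137, 0.1135]
tool_rot: [0.708, 0.706, 0.005, -0.008]
force: [-0.1, -0.0, 0.1]
finger_gap: -0.001
```

Now push in +x (tool +y), gently, watching the force.

```bash
python3 -m jog '{"translation":[[0,0.004,0],[0,0.004,0],[0,0.004,0],[0,0.004,0],[0,0.004,0]],"yaw":[0,0,0,0,0]}'
python3 -m jog '{"translation":[[0,0.004,0],[0,0.004,0],[0,0.004,0],[0,0.004,0]],"yaw":[0,0,0,0]}'
```

```text
time_s: 7.13
position: [0.5348, -0.1134, 0.1134]
tool_rot: [0.708, 0.706, 0.004, -0.01]
force: [-5.6, -1.9, 2.8]
finger_gap: 0.002
time_s: 7.47
position: [0.5448, -0.1155, 0.112]
tool_rot: [0.709, 0.705, -0.003, -0.015]
force: [-5.5, -0.2, 3.8]
finger_gap: 0.0
```

```bash
python3 -m jog '{"translation":[[0,0.004,0],[0,0.004,0],[0,0.004,0],[0,0.004,0],[0,0.004,0]],"yaw":[0,0,0,0,0]}'
python3 -m jog '{"translation":[[0,0.003,0],[0,0.003,0],[0,0.003,0]],"yaw":[0,0,0]}'
```

```text
time_s: 7.88
position: [0.5589, -0.1175, 0.1104]
tool_rot: [0.709, 0.705, -0.009, -0.021]
force: [-3.4, -1.3, 3.2]
finger_gap: 0.002
time_s: 8.13
position: [0.5675, -0.1178, 0.1098]
tool_rot: [0.709, 0.704, -0.01, -0.022]
force: [-2.5, -1.0, 2.1]
finger_gap: 0.001
```

```bash
python3 -m jog '{"translation":[[0,0.003,0],[0,0.003,0]],"yaw":[0,0]}'
python3 -m jog '{"translation":[[0,0.003,0],[0,0.003,0]],"yaw":[0,0]}'
```

```text
time_s: 8.3
position: [0.5739, -0.1177, 0.1095]
tool_rot: [0.709, 0.704, -0.011, -0.022]
force: [-7.7, -0.5, 5.7]
finger_gap: -0.0
time_s: 8.47
position: [0.574, -0.1175, 0.109]
tool_rot: [0.709, 0.704, -0.016, -0.028]
force: [-10.2, -0.7, 8.1]
finger_gap: 0.001
```

Run:
```python
from bench import *
from h import *
S=read_camera('scene')
for b in blobs(S['image'],'red',(340,180,370,215)):print(b)
```

```text
(70, [349, 196, 11, 8], array([354.31, 199.53]))
```

The arm stopped at x = 0.574 with the force rising, and the cap fell another 2.3 px (≈8 mm), so the pin is home. I'll back off and retreat.

```bash
python3 -m jog '{"translation":[[0,-0.006,0],[0,-0.012,0],[0,-0.02,0],[0,-0.02,0],[0,0,0],[0,0,0]],"yaw":[0,0,0,0,0,0]}'
python3 -m jog '{"translation":[[0,0,-0.03],[0,0,-0.04],[0,0,-0.04],[0,-0.02,-0.02],[-0.03,-0.02,0],[-0.04,-0.01,0],[0,0,0],[0,0,0]],"yaw":[0,0,0,0,0,0,0,0]}'
python3 - <<'E'
from bench import *
from h import *
S=read_camera('scene');T=read_camera('top')
rs=blobs(S['image'],'red',(340,180,370,215))[0];rt=blobs(T['image'],'red',(270,180,295,205))
print(rs,rt); 
if rt: print(tri(S,rs[2],T,rt[0][2]))
a=S['image'][165:265,250:400];b=T['image'][160:245,255:375]
cv2.imwrite('pics/end.png',np.vstack([cv2.resize(a,(450,300),interpolation=2),cv2.resize(b,(450,300),interpolation=2)]))
E
```

```text
time_s: 9.02
position: [0.5258, -0.1143, 0.1126]
tool_rot: [0.708, 0.706, -0.006, -0.02]
force: [1.0, 0.4, -0.3]
finger_gap: -0.005
time_s: 9.68
position: [0.4985, -0.1856, 0.2522]
tool_rot: [0.704, 0.71, 0.005, -0.007]
force: [0.4, 1.9, -0.0]
finger_gap: 0.004
(69, [349, 196, 11, 8], array([354.23, 199.46])) [(70, [280, 188, 9, 9], array([283.96, 191.94]))]
(array([0.60670902, 0.09563877, 0.15282074]), np.float64(0.0009725414101764079))
```

View pics/end.png

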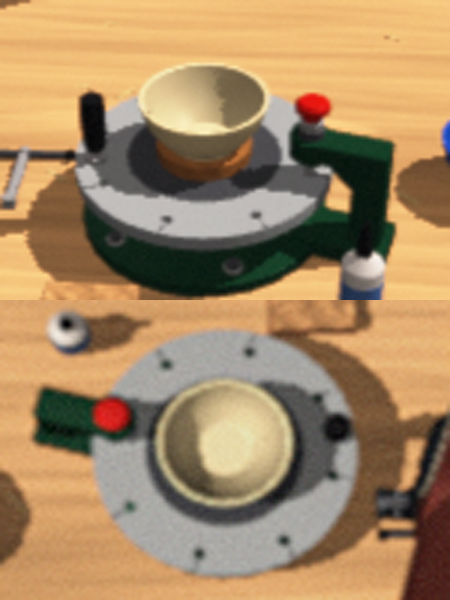

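The final view shows the cap seated on the bush at (313,105 in the crop), with the handle now at (337,428). The bowl is still in its chuck and nothing else has moved. Triangulated cap height fell from 0.174 to 0.153 m, about 21 mm against the 20 mm expected when home.

```bash
python3 -c "
from bench import *
s=read_state();print(s['time_s'],s['joint_vel'].round(3));print(job_done())"
```

```text
9.7833 [-0.023  0.004 -0.024  0.023 -0.013  0.012  0.   ]
the job is handed in; nothing more can be done
None
```

The stand is indexed to its next division and locked. I handed the job in at 9.8 s, with the arm clear of everything; no verdict was reported.

- **Plunger:** I pressed the red cap with closed fingertips. The force rose to about 6 N, fell back to about 0 as it snapped over, and the cap came down about 12 mm, so the pin was riding on the plate.
- **Plate:** I pushed the handle anticlockwise by about 40 mm at about 3–6 N. It then stopped dead at about 10 N, close to where I had calculated the next hole (0.785) would be.
- **Last checks:** The cap's measured height fell by 21 mm in total, against 20 mm expected for home. It stayed there after I backed off. The bowl is still in its chuck, and the glue and chuck key look unmoved.
- **Disagreements:** The two fixed cameras differ by about 5 mm on the cap's x position, and the arm drifted up to about 15 mm sideways between moves. I corrected the drift before each contact. I did not re-measure the hole angles after locking, and I did not check the force limits beyond the readings at the end of each call.

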